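Change the boards in the test fixture

TASK

Change the boards in the two-up test fixture: use the ejector lever to raise each tested carrier that is in it (one or two), and lay it flat on the floor of the out-tray. Fill both nests with waiting carriers, taken strictly from the bottom of the magazine: for each, swing the sprung advance lever to its stop and let it spring back, draw the bottom carrier out from under the stack without toppling it, and press it fully home, level with the rim, in an empty nest. The other waiting carriers stay stacked in the magazine, and nothing else on the bench is to be disturbed.

Things in the scene. Friction and masses are not known exactly. Their poses are not given: they have to be found in the camera images.
- wait1_c (a point): Carrier, 0.12 kg: black plate 120 (x) x 50 (y) x 12 mm with a green board in it, aluminium side rails along x, ends open, and an aluminium hold-down bar 14 mm wide across the middle, level with the rails. Point: its centre, half-way up; x along its length. At the start: bottom of the stack in the magazine.
- wait2_c (a point): Carrier, 0.12 kg: black plate 120 (x) x 50 (y) x 12 mm with a green board in it, aluminium side rails along x, ends open, and an aluminium hold-down bar 14 mm wide across the middle, level with the rails. Point: its centre, half-way up; x along its length. At the start: 2nd from the bottom. Settles 12 mm to the bed by itself, with those above it, once the one below has gone.
- wait3_c (a point): Carrier, 0.12 kg: black plate 120 (x) x 50 (y) x 12 mm with a green board in it, aluminium side rails along x, ends open, and an aluminium hold-down bar 14 mm wide across the middle, level with the rails. Point: its centre, half-way up; x along its length. At the start: 3rd from the bottom.
- wait4_c (a point): Carrier, 0.12 kg: black plate 120 (x) x 50 (y) x 12 mm with a green board in it, aluminium side rails along x, ends open, and an aluminium hold-down bar 14 mm wide across the middle, level with the rails. Point: its centre, half-way up; x along its length. At the start: 4th from the bottom (top).
- tested_left_c (a point): Carrier, 0.12 kg: black plate 120 (x) x 50 (y) x 12 mm with a green board in it, aluminium side rails along x, ends open, and an aluminium hold-down bar 14 mm wide across the middle, level with the rails. Point: its centre, half-way up; x along its length. At the start seated flush in the left nest, or absent (nest empty).
- tested_right_c (a point): Carrier, 0.12 kg: black plate 120 (x) x 50 (y) x 12 mm with a green board in it, aluminium side rails along x, ends open, and an aluminium hold-down bar 14 mm wide across the middle, level with the rails. Point: its centre, half-way up; x along its length. At the start seated flush in the right nest, or absent (nest empty).
- magazine: Fixed bottom-feed magazine. Origin on the bench under the stack's centre; exit towards its -x; z up. Stack on a bed 20 mm up, along x. Front stops (x -69..-63, |y| 18..34) begin 17 mm over the bed: only the bottom carrier passes under. Cheeks (|y| 28..34) 65 mm tall. Out-feed tongue level with the bed, x -70..-185, only 24 mm wide: room for fingers down to the bench at both sides.
- feed_lever (a joint): Sprung advance lever of the magazine, rad: 0 at rest, 1.0 at its stop; swings level, anticlockwise from above, about feed_pivot, with 3 to 8 N at the knob. Its shoe (50 mm travel, in proportion) pushes the bottom carrier about 47 mm out along the magazine's -x; when let go it springs back to 0 and the carrier stays out.
- feed_pivot (a point): Point on the lever's upright axis, at x +95 mm in the magazine's frame, 70 mm above the bench. The lever stands on the drive housing behind the stack (x 64..122 mm, 44 mm tall).
- feed_knob (a point): Middle of the lever's knob as it now stands: black upright round grip, 14 mm across, 70 mm above the bench, free for 18 mm above and below; 85 mm from the pivot axis. The flat steel arm lies under it, its top 51 mm above the bench.
- nest_left (a point): Centre of a carrier when fully home in the left nest of the fixed two-up fixture, 26 mm above the bench; x along the nest away from its front, y left. Pocket 125 x 55 mm, bevelled 3 mm, 12 mm deep: a carrier fully home is level with the rim (32 mm above the bench) and cannot be gripped. Either end may lead. The fixture is 150 x 165 mm, its middle 45 mm to the right; housing 40 mm tall behind.
- ejector_left (a joint): Ejector lever of the left nest, rad: 0 up, 0.6 pressed fully down, which raises the carrier 9 mm out of the nest (in proportion). Takes about 3 N on the paddle and stays where it is left. Pressing a carrier down into the nest with about 7 N lowers the lifter and brings the lever up again.
- paddle_left (a point): Middle of the top face of that lever's black paddle (20 x 30 mm) as it now stands, at the front of the left nest: 50 mm in front of its hinge, which lies 82 mm in front of the nest's centre, 26 mm above the bench, along the nest's y. About 44 mm above the bench when up, 15 mm when pressed.
- nest_right (a point): Centre of a carrier when fully home in the right nest of the fixed two-up fixture, 26 mm above the bench; x along the nest away from its front, y left. Pocket 125 x 55 mm, bevelled 3 mm, 12 mm deep: a carrier fully home is level with the rim (32 mm above the bench) and cannot be gripped. Either end may lead. The fixture is 150 x 165 mm, its middle 45 mm to the left; housing 40 mm tall behind.
- ejector_right (a joint): Ejector lever of the right nest, rad: 0 up, 0.6 pressed fully down, which raises the carrier 9 mm out of the nest (in proportion). Takes about 3 N on the paddle and stays where it is left. Pressing a carrier down into the nest with about 7 N lowers the lifter and brings the lever up again.
- paddle_right (a point): Middle of the top face of that lever's black paddle (20 x 30 mm) as it now stands, at the front of the right nest: 50 mm in front of its hinge, which lies 82 mm in front of the nest's centre, 26 mm above the bench, along the nest's y. About 44 mm above the bench when up, 15 mm when pressed.
- out_tray: Loose flat grey tray, 210 (x) x 160 (y) mm outside, walls and floor 5 mm thick, rim 13 mm above the bench, 0.7 kg, empty at the start. Origin: centre of its underside. Room for two carriers side by side, each lying along y.
- solder_reel: Not part of the job, to be left alone: solder reel, 58 mm across and 36 mm tall, standing on its flange. Origin at its underside.
- flux_jar: Not part of the job, to be left alone: small amber flux jar with a red cap, 38 mm across, 42 mm tall. Origin at its underside.
- loose_board: Not part of the job, to be left alone: bare green board 100 x 32 x 5 mm, lying flat. Origin at its underside.
- side_cutters: Not part of the job, to be left alone: side cutters with red handles, 130 mm long, lying flat. Origin at its underside.
- screwdriver: Not part of the job, to be left alone: screwdriver, 150 mm long, lying flat. Origin at its underside.
- flux_brush: Not part of the job, to be left alone: slim flux brush, 150 mm long, lying flat. Origin at its underside.

How it is judged:
By the outcome, as a careful person would: the job done as asked, in the order asked, and still so for the second after the job is handed in, with the robot touching nothing.
Of tested_left, tested_right only 1 to 2 are there at a start; the rules pass over those that are not, and their reading is None.
At some moment in a run one of out_tray may be knocked a few centimetres aside while the robot is not near it.
Once in a run the grip may slacken for a moment while it holds something.
It also fails if it takes over 210 s, if anything falls off the work surface, if the arm or the gripper's body presses on something with over 40 N, if the wrist force passes 120 N, or if a joint passes its speed limit or range.

ROBOT

A 6-joint arm with a two-finger parallel gripper is mounted at the origin on the work surface. World frame = base frame: x ahead of the robot, y to its left, z up, the work surface at z = 0. Lengths are in m, angles in rad, forces in N, time in s.
With the tool pointing down it reaches from about 0.25 to 0.775 m from the base axis. Payload 4 kg.
Tool frame: the origin (TCP) lies at the very end of the fingers, on their centre line; the grasp point (between the pads) lies 19 mm behind it; z points along the fingers, y is the direction in which the jaws open and shut (so a half turn about z gives the same grasp; the last joint's range is limited). The gripper opens to 94 mm and grips with 3 to 60 N. Pads are 16 mm wide; open, the fingers measure 119 mm over their backs; the gripper's body (75 mm by 177 mm) begins 78 mm behind the grasp point.
Start: joints at [1.081, 0.087, 1.371, -0, 1.684, -0.103], TCP at [0.207, 0.509, 0.206] pointing down, gripper open.
Joint ranges: [-3.1, 3.1], [-0.76, 2.03], [0.27, 2.55], [-1.08, 4.22], [0.17, 2.65], [-2.57, 2.57]. Speed limits (rad/s): [2.79, 2.79, 3.14, 3.14, 3.14, 3.14].

INTERFACE

Orientations are given as [roll, pitch, yaw] about the fixed x, y, z axes, in that order (R = Rz(yaw) Ry(pitch) Rx(roll)).
In Python, from bench import robot, snapshot, calibration gives the robot as it stands. The module is installed in compiled form; this text tells all that it offers.
- The arm moves only by the tool servo_tool, never from a script. Its argument "series" is text: rows parted by semicolons, each of 5 numbers parted by spaces: the closure, from -1 (fully open) to 1 (shut), then the shift along the tool's x, y, z in cm, then the turn about the tool's z in rad. A call has 1 to 20 rows; each row is the pose to reach, as a shift and turn from the pose commanded when the call began, along the tool's axes at that moment; what a row does not reach only later rows make up. A row lasts 1/12 s, in which the tool goes at most 41.7 mm and 7.16 degrees, less where a joint would pass 70% of its speed; a pose out of reach is approached as far as the arm can. A call with a gripper value outside its range is refused whole. The fingers move at their own pace and stop on an object; the grip force is fixed at half the most. Time passes only in rows, so rows that repeat a pose let the fingers close. It gives the time, the measured TCP pose, the force and the opening at its end, in the units of the state.
- robot.get_obs(): the state, without advancing time (a new reading comes with each control period).
- snapshot(name): name is "side" or "top" or "wrist"; returns (picture, depth): 480x640x3 uint8, red, green, blue; 480x640 float32, m along the optical axis (not along the pixel's ray), 0 where there is no reading.
- calibration(name): a dict with "fx", "fy", "cx", "cy" (pixels), "rvec" (rotation vector, rad) and "tvec" (3), from world to camera coordinates, as OpenCV has them; the wrist camera has in their place "tool_from_camera" (4x4, takes a point from camera to tool coordinates, whose origin is the TCP and whose axes are the flange's). Camera axes: x right, y down, z forward; pixel columns grow to the right and rows downward; lengths in m; the calibration is good to about 2 mm. A picture is of the moment at which its call begins: read the wrist's pose just before it. calibration takes no time and is no camera call.
- robot.close_job(): hands the job in, once; it reports no verdict.
The state is a dict: "time": time; "joint_positions": joint angles; "qvel": joint speeds; "joint_torque": joint torques, N m; "tool_pos": TCP position; "ee_rot": TCP orientation; "wrist_force": force on the tool from outside, world axes, zero at the start; "wrist_torque": the same for the moment, N m; "width": finger opening in m.
Only numpy, scipy, OpenCV 4.12 (cv2) and the standard library are available. Lean on these libraries where they do the work, as an engineer would, in place of code of your own. Each camera call takes 0.05 s, during which the arm holds its last target. There are 200 camera calls.

## Working session

There is one attempt and no reset: what is moved stays moved. The work goes in short steps, Python scripts to look and compute and a tool call to move; the robot and the scene stay as the last step left them, time stands still between calls to the robot, and variables do not carry over. Pictures are saved under pics/ and viewed, about 12 in all and at most 16, crops included, and the job is handed in when it is done.

Besides the shell and the picture viewer there is one more tool, called after "Call:" as name(argument=value, ...) on one line, values as JSON. servo_tool: Moves the arm, as the interface text tells. Its arguments: {"type":"object","properties":{"series":{"type":"string"}},"required":["series"]}

```bash
mkdir -p pics
cat > h.py <<'E'
import numpy as np, cv2
from scipy.spatial.transform import Rotation as R
from bench import robot, snapshot, calibration
def shot(n,f):
    o=robot.get_obs(); p,d=snapshot(n); cv2.imwrite(f'pics/{f}.png',p[:,:,::-1]); np.savez(f'pics/{f}.npz',d=d,pos=o['tool_pos'],rot=o['ee_rot'],n=n); return p,d
def ray(n,f,u,v):
    z=np.load(f'pics/{f}.npz'); c=calibration(n)
    r=np.array([(u-c['cx'])/c['fx'],(v-c['cy'])/c['fy'],1.])
    if n=='wrist':
        T=np.array(c['tool_from_camera']); M=R.from_euler('xyz',z['rot']).as_matrix()
        return M@(T[:3,3])+z['pos'], M@T[:3,:3]@r, z['d']
    Rm=cv2.Rodrigues(np.array(c['rvec']))[0]
    return -Rm.T@np.ravel(c['tvec']), Rm.T@r, z['d']
def pt(n,f,u,v,zp=None):
    o,r,d=ray(n,f,u,v)
    if zp is None: return o+r*np.median(d[int(v)-1:int(v)+2,int(u)-1:int(u)+2])
    return o+r*(zp-o[2])/r[2]
def obs():
    o=robot.get_obs(); print('t',round(o['time'],2),'pos',np.round(o['tool_pos'],4),'rot',np.round(o['ee_rot'],3),'F',np.round(o['wrist_force'],1),'w',round(o['width'],4),'q',np.round(o['joint_positions'],2))
    return o
def goto(x,y,z,yaw):
    """print shift in tool axes (cm) and turn from current pose"""
    o=obs(); M=R.from_euler('xyz',o['ee_rot']).as_matrix()
    s=M.T@(np.array([x,y,z])-o['tool_pos'])*100
    cur=np.arctan2(M[1,1],M[0,1]) # world dir of tool y
    # tool y axis wanted along 'yaw' ; modulo pi. tool z down -> sign flips
    t=-(yaw-cur); t=(t+np.pi/2)%np.pi-np.pi/2
    print('shift',np.round(s,2),'turn',round(t,3))
E
python3 - <<'E'
from h import *
obs(); shot('top','top0'); shot('side','side0')
M=R.from_euler('xyz',robot.get_obs()['ee_rot']).as_matrix(); print(M.round(2))
for n in('top','side'):
  o,r,_=ray(n,n+'0',320,240); print(n,o,r)
print(calibration('wrist'))
E
```

```text
t 0.0 pos [0.2072 0.5089 0.2043] rot [-3.139 -0.     2.755] F [ 0.7 -0.6 -0.4] w 0.0943 q [ 1.08  0.09  1.37  0.    1.68 -0.1 ]
[[-0.93  0.38 -0.  ]
 [ 0.38  0.93 -0.  ]
 [ 0.   -0.   -1.  ]]
top [ 0.48154229 -0.00314952  1.08012426] [ 0.08946378 -0.01129399 -0.99600294]
side [ 0.06921612 -0.73971715  0.77153317] [ 0.43421688  0.67272362 -0.59911551]
{'fx': 368.1548468689686, 'fy': 368.1548468689686, 'cx': 323.7439274839017, 'cy': 236.7021491796331, 'tool_from_camera': array([[-1.75341456e-04, -9.68416402e-01, -2.49338407e-01,
         7.37762585e-02],
       [ 9.99999967e-01, -1.22436782e-04, -2.27689199e-04,
        -4.72421243e-04],
       [ 1.89969763e-04, -2.49338439e-01,  9.68416391e-01,
        -1.78813050e-01],
       [ 0.00000000e+00,  0.00000000e+00,  0.00000000e+00,
         1.00000000e+00]])}
```

View pics/top0.png

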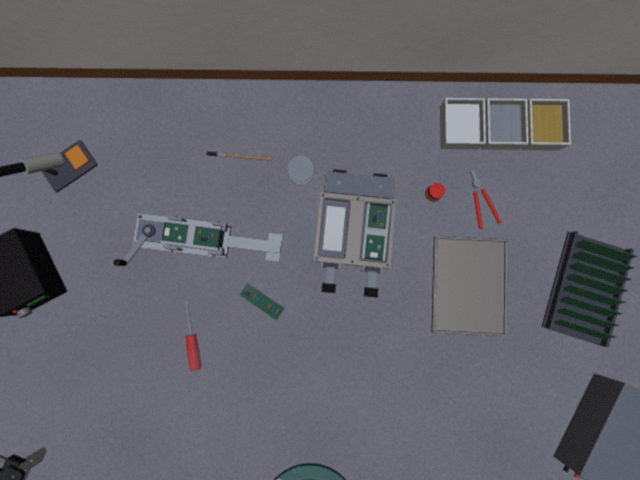

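View pics/side0.png

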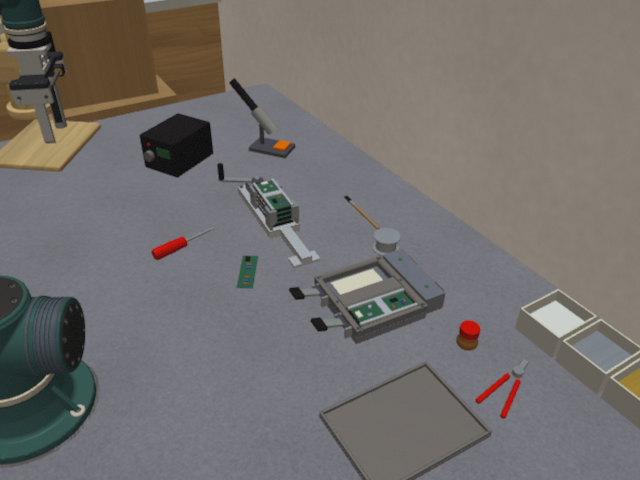

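The top view shows the magazine at about (110–285, 215–265) and its knob at (121,262). The fixture is at about (318–395, 170–297) with the left nest empty and the right one occupied. The tray is centred near (470,286). I'll enlarge these areas.

Run:
```python
import cv2,numpy as np
a=cv2.imread('pics/top0.png')
c1=cv2.resize(a[205:275,105:290],None,fx=4.3,fy=4.3,interpolation=cv2.INTER_CUBIC)
c2=cv2.resize(a[165:345,305:515],None,fx=3.8,fy=3.3,interpolation=cv2.INTER_CUBIC)
print(c1.shape,c2.shape)
cv2.imwrite('pics/c1.png',c1); cv2.imwrite('pics/c2.png',c2[:600])
```

```text
(301, 796, 3) (594, 798, 3)
```

View pics/c1.png

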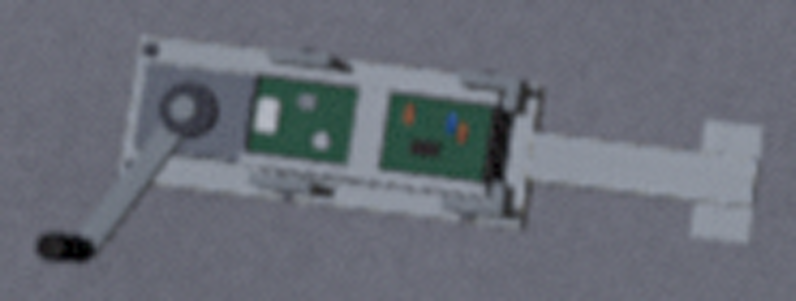

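View pics/c2.png

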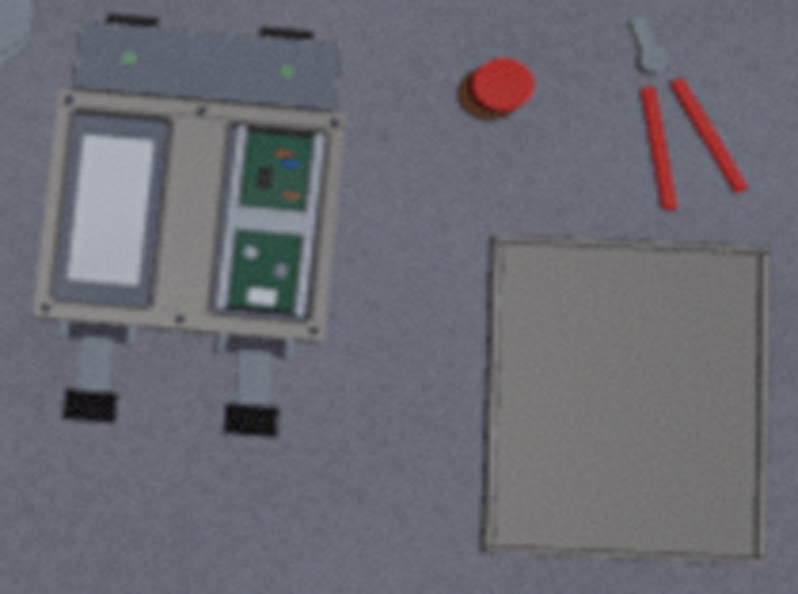

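Enlarged: the fixture rim corners, paddles at (90,406) and (251,421), tray corners, tongue end, bar centre (370,125), pivot (187,107) and knob (52–85,247) are all readable.

Run:
```python
from h import *
f1=lambda u,v:(105+u/4.3,205+v/4.3); f2=lambda u,v:(305+u/3.8,165+v/3.3)
P=lambda f,p,z:(pt('top','top0',*f(*p),z)*1000).round(1)
print('fixture');q=[P(f2,p,.032) for p in[(62,92),(340,112),(326,338),(37,315)]]
for a in q:print(a)
print('centre',sum(q)/4,'sizes',[np.linalg.norm(q[i]-q[(i+1)%4]) for i in range(4)])
print('xdir',np.degrees([np.arctan2(*(q[a]-q[b])[[1,0]]) for a,b in((0,3),(1,2))]), np.degrees(np.arctan2(*((q[0]-q[1])[[0,1]])*np.array([-1,1]))))
for n,p in(('padL',(90,406)),('padR',(251,421))):print(n,P(f2,p,.044),(pt('top','top0',*f2(*p))*1000).round(1))
pk=[P(f2,p,.032) for p in[(231,123),(325,130),(308,320),(213,314)]];print('pocketR ctr',sum(pk)/4,[np.linalg.norm(pk[i]-pk[(i+1)%4]).round(1) for i in range(4)])
pk=[P(f2,p,.032) for p in[(78,113),(172,121),(153,308),(55,302)]];print('pocketL ctr',sum(pk)/4)
t=[P(f2,p,.013) for p in[(491,238),(769,249),(762,558),(485,551)]]
for a in t:print(a)
print('tray',sum(t)/4,[np.linalg.norm(t[i]-t[(i+1)%4]).round(1) for i in range(4)])
print('mag'); 
for n,p,z in(('bar',(370,125),.068),('pivot',(187,107),.08),('tongue0',(535,155),.02),('tongue1',(760,182),.02),('knobtop',(54,246),.088),('knobmid',(68,247),.07)):print(n,P(f1,p,z),(pt('top','top0',*f1(*p))*1000).round(1))
print('plates TT',[P(f1,p,.02) for p in[(763,125),(750,242)]])
```

```text
fixture
[678.7 -16.8  32. ]
[ 667.3 -176.    32. ]
[ 518.4 -167.6   32. ]
[531.4  -4.2  32. ]
centre [598.95 -91.15  32.  ] sizes [np.float64(159.6076439272255), np.float64(149.13674932758857), np.float64(163.91632011486837), np.float64(147.83791800482047)]
xdir [-4.88916308 -3.22884457] -4.095847255629615
padL [472.9 -34.4  44. ] [473.  -34.3  46.3]
padR [ 464.5 -123.9   44. ] [ 464.5 -123.7   45.7]
pocketR ctr [ 594.425 -135.575   32.   ] [np.float64(53.8), np.float64(125.6), np.float64(53.9), np.float64(126.3)]
pocketL ctr [600.425 -47.525  32.   ]
[ 586.8 -266.2   13. ]
[ 581.3 -426.9   13. ]
[ 378.4 -417.8   13. ]
[ 381.  -260.5   13. ]
tray [ 481.875 -342.85    13.   ] [np.float64(160.8), np.float64(203.1), np.float64(157.3), np.float64(205.9)]
mag
bar [581.6 254.4  68. ] [581.5 254.1  69.1]
pivot [588.1 339.4  80. ] [590.5 347.2  57.1]
tongue0 [572.1 182.4  20. ] [572.1 182.4  19.7]
tongue1 [559.7  68.   20. ] [561.   69.2   2.8]
knobtop [520.4 396.6  88. ] [520.3 395.6  90.5]
knobmid [520.7 397.1  70. ] [520.1 390.5  86.6]
plates TT [array([588.8,  67. ,  20. ]), array([529.3,  72.5,  20. ])]
```

Run:
```python
from h import *
goto(.50,-.10,.20,np.radians(85.5))
```

```text
t 0.1 pos [0.2073 0.5089 0.2044] rot [-3.14  -0.     2.755] F [-0.4  0.6 -0. ] w 0.0942 q [ 1.08  0.09  1.37 -0.    1.68 -0.1 ]
shift [-50.08 -45.35   0.52] turn -0.308
```

Call:
servo_tool(series="1 -50.1 -45.35 0.5 -0.31;1 -50.1 -45.35 0.5 -0.31;1 -50.1 -45.35 0.5 -0.31;1 -50.1 -45.35 0.5 -0.31;1 -50.1 -45.35 0.5 -0.31;1 -50.1 -45.35 0.5 -0.31;1 -50.1 -45.35 0.5 -0.31;1 -50.1 -45.35 0.5 -0.31;1 -50.1 -45.35 0.5 -0.31;1 -50.1 -45.35 0.5 -0.31;1 -50.1 -45.35 0.5 -0.31;1 -50.1 -45.35 0.5 -0.31;1 -50.1 -45.35 0.5 -0.31;1 -50.1 -45.35 0.5 -0.31;1 -50.1 -45.35 0.5 -0.31;1 -50.1 -45.35 0.5 -0.31;1 -50.1 -45.35 0.5 -0.31;1 -50.1 -45.35 0.5 -0.31;1 -50.1 -45.35 0.5 -0.31;1 -50.1 -45.35 0.5 -0.31")

```text
time: 1.77
tool_pos: [0.4999, -0.0982, 0.2003]
ee_rot: [3.141, -0.001, 3.066]
wrist_force: [-0.7, 0.2, -1.1]
width: -0.0001
```

Run:
```python
from h import *
obs(); shot('wrist','w1')
```

```text
t 1.77 pos [ 0.4999 -0.0982  0.2003] rot [ 3.141e+00 -1.000e-03  3.066e+00] F [-0.7  0.2 -1.1] w -0.0001 q [-0.31 -0.    1.47  0.    1.67 -1.8 ]
```

View pics/w1.png

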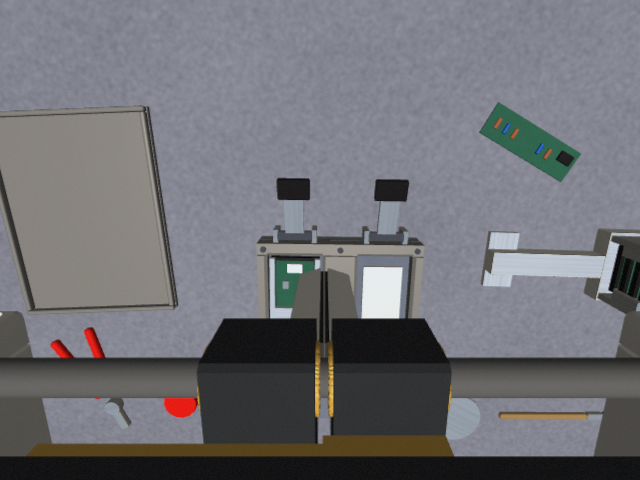

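Run:
```python
from h import *
for n,p in(('padR',(293,189)),('padL',(391,190)),('scrR',(263,250)),('scrM',(341,250)),('scrL',(417,251)),('boardR',(297,285)),('edgeR',(257,300)),('edgeL',(423,300))):
  print(n,(pt('wrist','w1',*p)*1000).round(1), (pt('wrist','w1',*p,.044 if n[:3]=='pad' else .032)*1000).round(1))
a=cv2.imread('pics/w1.png')
cv2.imwrite('pics/c3.png',cv2.resize(a[170:330,245:435],None,fx=4,fy=3.7,interpolation=cv2.INTER_CUBIC))
```

```text
padR [ 465.4 -123.6   43.7] [ 465.4 -123.5   44. ]
padL [473.  -34.7  44.1] [473.  -34.7  44. ]
scrR [ 523.9 -159.6   32.8] [ 524.1 -159.8   32. ]
scrM [529.9 -83.4  32.3] [530.  -83.4  32. ]
scrL [536.6  -8.9  32.2] [536.7  -8.9  32. ]
boardR [ 488.4 -109.7  221.9] [ 563.3 -129.9   32. ]
edgeR [ 590.2 -179.4    0. ] [ 576.4 -172.1   32. ]
edgeL [604.8   5.   -1. ] [589.3  -3.5  32. ]
```

View pics/c3.png

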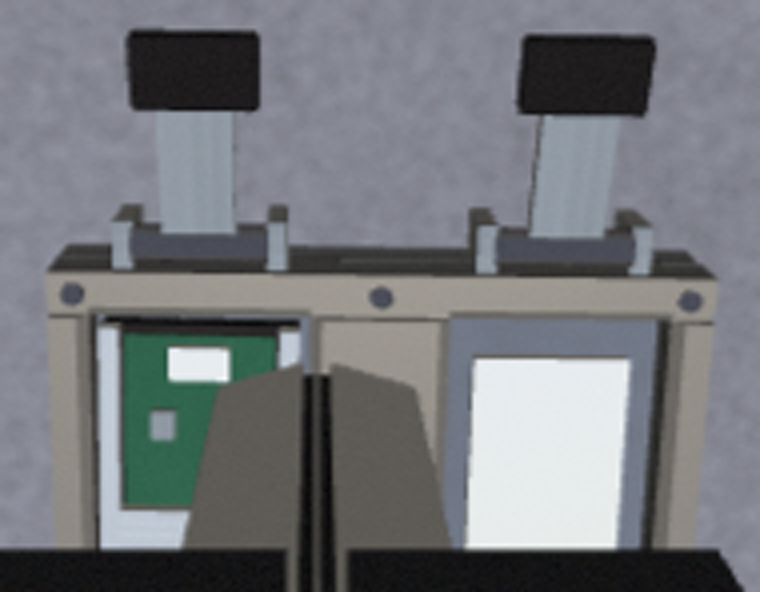

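Run:
```python
from h import *
goto(.465,-.1238,.06,np.radians(85.2))
```

```text
t 1.82 pos [ 0.4999 -0.098   0.2006] rot [ 3.141 -0.     3.067] F [-1.3 -0.3 -0.5] w 0.0006 q [-0.31 -0.    1.47  0.    1.67 -1.8 ]
shift [ 3.28 -2.84 14.05] turn 0.009
```

Call:
servo_tool(series="1 3.3 -2.8 0 0.01;1 3.3 -2.8 4 0.01;1 3.3 -2.8 8 0.01;1 3.3 -2.8 12 0.01;1 3.3 -2.8 14 0.01;1 3.3 -2.8 15 0.01;1 3.3 -2.8 16 0.01;1 3.3 -2.8 17 0.01;1 3.3 -2.8 17.7 0.01;1 3.3 -2.8 18.2 0.01;1 3.3 -2.8 18.5 0.01;1 3.3 -2.8 18.7 0.01;1 3.3 -2.8 18.7 0.01;1 3.3 -2.8 18.7 0.01")

```text
time: 2.98
tool_pos: [0.4673, -0.1248, 0.0166]
ee_rot: [3.141, 0.004, 3.055]
wrist_force: [-3.2, 2.9, 11.0]
width: 0.0003
```

Call:
servo_tool(series="1 0 0 0.15 0;1 0 0 0.25 0;1 0 0 0.25 0")

```text
time: 3.23
tool_pos: [0.4675, -0.1248, 0.0161]
ee_rot: [3.141, 0.005, 3.055]
wrist_force: [-7.3, 5.5, 22.1]
width: 0.0007
```

Call:
servo_tool(series="0 0 0 -4 0;-1 0 0 -8 0;-1 -6 1.2 -9 0;-1 -12 1.2 -9 0;-1 -12.7 1.2 -9 0;-1 -12.7 1.2 -9 0;-1 -12.7 1.2 -9 0")

```text
time: 3.82
tool_pos: [0.5946, -0.1244, 0.0996]
ee_rot: [-3.141, -0.001, 3.055]
wrist_force: [0.2, 0.5, 0.6]
width: 0.044
```

Run:
```python
from h import *
shot('wrist','w2'); goto(.5945,-.1351,.0345,np.radians(85.2))
```

```text
t 3.87 pos [ 0.5931 -0.1243  0.1   ] rot [-3.141e+00 -1.000e-03  3.055e+00] F [-0.2 -0.4  0.1] w 0.0476 q [-0.3   0.25  1.39 -0.    1.5  -1.78]
shift [-0.24 -1.07  6.55] turn -0.003
```

View pics/w2.png

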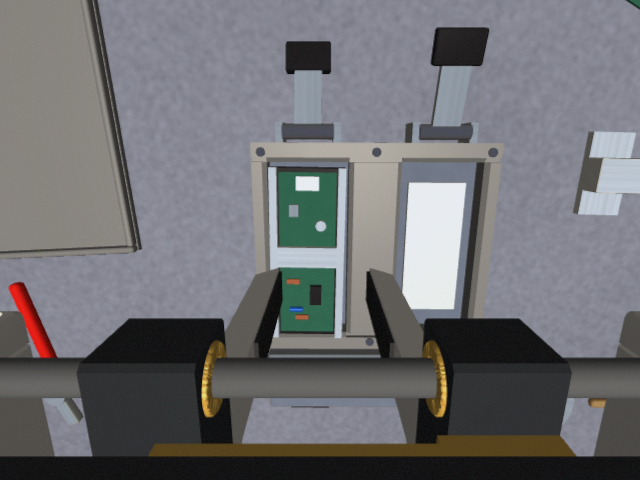

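Run:
```python
from h import *
for p in((309,258),(272,258),(346,258),(308,192),(310,330)): print((pt('wrist','w2',*p)*1000).round(1),(pt('wrist','w2',*p,.041)*1000).round(1))
for p in((402,164),(478,164)): print('pkL',(pt('wrist','w2',*p,.032)*1000).round(1))
for p in((261,152),(377,152),(493,152),(370,342)): print('scr',(pt('wrist','w2',*p,.032)*1000).round(1))
```

```text
[ 596.  -134.6   40.4] [ 595.8 -134.5   41. ]
[ 593.8 -159.5   40.5] [ 593.7 -159.5   41. ]
[ 605.3 -108.8   18.4] [ 598.  -109.6   41. ]
[ 552.  -131.2   35.8] [ 551.3 -130.9   41. ]
[ 652.  -139.4   36.2] [ 649.4 -139.    41. ]
pkL [539.4 -68.   32. ]
pkL [543.8 -18.2  32. ]
scr [ 523.8 -159.4   32. ]
scr [530.3 -84.   32. ]
scr [536.9  -8.6  32. ]
scr [668.  -96.1  32. ]
```

Call:
servo_tool(series="-1 -0.3 -1.05 0 0;-1 -0.3 -1.05 0 0;-1 -0.3 -1.05 0 0;-1 -0.3 -1.05 0 0;-1 -0.3 -1.05 3 0;-1 -0.3 -1.05 5 0;-1 -0.3 -1.05 6 0;-1 -0.3 -1.05 6.5 0;-1 -0.3 -1.05 6.5 0;1 -0.3 -1.05 6.5 0;1 -0.3 -1.05 6.5 0;1 -0.3 -1.05 6.5 0;1 -0.3 -1.05 6.5 0;1 -0.3 -1.05 6.5 0;1 -0.3 -1.05 6.5 0;1 -0.3 -1.05 6.5 0;1 -0.3 -1.05 6.5 0")

```text
time: 5.28
tool_pos: [0.5951, -0.1349, 0.0362]
ee_rot: [-3.141, 0.0, 3.055]
wrist_force: [-0.9, -0.6, 1.0]
width: 0.0494
```

Call:
servo_tool(series="1 0 0 -0.5 0;1 0 0 -1.5 0;1 0 0 -4 0;1 0 0 -7 0;1 0 0 -10 0;1 0 0 -10 0;1 0 0 -10 0")

```text
time: 5.87
tool_pos: [0.5966, -0.1352, 0.1394]
ee_rot: [-3.14, 0.006, 3.055]
wrist_force: [-0.2, -0.3, -1.7]
width: 0.0499
```

Run:
```python
from h import *
shot('top','top1')
import cv2
a=cv2.imread('pics/top1.png'); cv2.imwrite('pics/c4.png',cv2.resize(a[150:350,290:530],None,fx=3,fy=3,interpolation=cv2.INTER_CUBIC))
f=lambda u,v:(305+u/3.8,165+v/3.3)
goto(.482,-.343,.10,np.radians(-2))
```

```text
t 5.92 pos [ 0.5952 -0.1347  0.1367] rot [-3.141e+00  1.000e-03  3.055e+00] F [-0.4  0.2 -1.6] w 0.0495 q [-0.32  0.24  1.33  0.    1.57 -1.8 ]
shift [  9.48 -21.73   3.66] turn 1.519
```

View pics/c4.png

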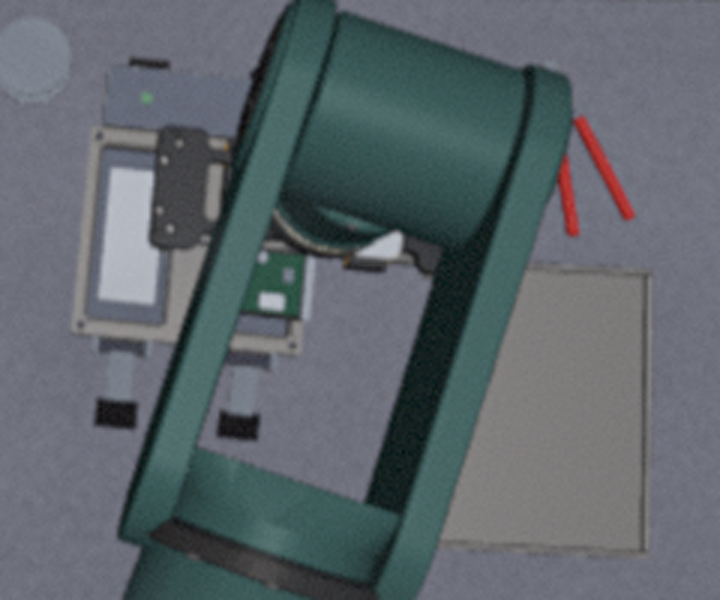

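Call:
servo_tool(series="1 1 -2 0 0.12;1 2 -4 0 0.25;1 3 -6 0 0.37;1 4 -8 0 0.5;1 5 -10 0 0.62;1 6 -12 0 0.75;1 7 -14 0 0.87;1 7.5 -16 0 1;1 8 -18 0 1.12;1 9 -20 0 1.25;1 9.5 -21.7 0 1.37;1 9.5 -21.7 0 1.5;1 9.5 -21.7 0 1.52;1 9.5 -21.7 2 1.52;1 9.5 -21.7 2 1.52")

```text
time: 7.17
tool_pos: [0.4794, -0.3404, 0.1108]
ee_rot: [-3.135, -0.006, 1.537]
wrist_force: [-0.9, 0.5, -2.0]
width: 0.0494
```

Run:
```python
from h import *
shot('wrist','w3'); goto(.482,-.343,.013,np.radians(-2))
```

```text
t 7.22 pos [ 0.4798 -0.3406  0.1121] rot [-3.135 -0.005  1.537] F [-1.2 -0.3 -0.8] w 0.0494 q [-0.71  0.21  1.41  0.    1.52 -0.68]
shift [-0.29  0.29  9.9 ] turn 0.001
```

View pics/w3.png

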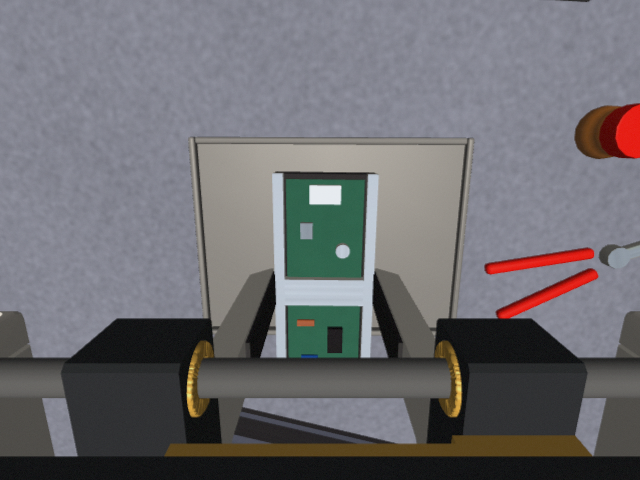

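Call:
servo_tool(series="1 -0.3 0.3 3 0;1 -0.3 0.3 6 0;1 -0.3 0.3 8 0;1 -0.3 0.3 9 0;1 -0.3 0.3 9.5 0;1 -0.3 0.3 9.8 0;1 -0.3 0.3 9.9 0;1 -0.3 0.3 9.9 0")

```text
time: 7.88
tool_pos: [0.4853, -0.3464, 0.0184]
ee_rot: [3.14, 0.001, 1.535]
wrist_force: [0.1, 0.2, -0.6]
width: 0.0491
```

Call:
servo_tool(series="1 0 0 0 0;1 0 0 0.1 0;1 0 0 0.2 0;1 0 0 0.2 0;1 0 0 0.2 0")

```text
time: 8.3
tool_pos: [0.4844, -0.3458, 0.0151]
ee_rot: [3.141, -0.0, 1.535]
wrist_force: [-0.1, -0.3, -1.4]
width: 0.0498
```

Call:
servo_tool(series="1 0 0 0.15 0;1 0 0 0.25 0;1 0 0 0.25 0;0.2 0 0 0.25 0;-0.4 0 0 0.25 0;-0.4 0 0 0.25 0;-0.4 0 0 0.25 0;-0.4 0 0 0.25 0;-0.4 0 0 -2 0;-0.4 0 0 -6 0;-0.4 0 0 -10 0;-0.4 0 0 -12 0;-0.4 0 0 -12 0")

```text
time: 9.38
tool_pos: [0.4874, -0.3483, 0.1427]
ee_rot: [3.131, 0.008, 1.535]
wrist_force: [0.5, -1.3, 0.7]
width: 0.0658
```

Run:
```python
from h import *
d=shot('wrist','w4')[1]; obs()
for v in(185,225,290): print((pt('wrist','w4',326,v)*1000).round(1))
goto(.50,.43,.15,np.radians(5)); goto(.50,.43,.15,np.radians(90))
```

```text
t 9.43 pos [ 0.4861 -0.3473  0.1391] rot [3.135 0.005 1.535] F [-0.8  0.1 -0. ] w 0.0658 q [-0.72  0.21  1.37  0.    1.56 -0.68]
[ 490.2 -312.1   12.2]
[ 489.  -345.5   16.5]
[ 487.  -407.2   11. ]
t 9.43 pos [ 0.4861 -0.3473  0.1391] rot [3.135 0.005 1.535] F [-0.8  0.1 -0. ] w 0.0658 q [-0.72  0.21  1.37  0.    1.56 -0.68]
shift [77.72 -1.4  -1.48] turn -0.123
t 9.43 pos [ 0.4861 -0.3473  0.1391] rot [3.135 0.005 1.535] F [-0.8  0.1 -0. ] w 0.0658 q [-0.72  0.21  1.37  0.    1.56 -0.68]
shift [77.72 -1.4  -1.48] turn 1.535
```

Call:
servo_tool(series="1 70.5 -4 -6 0;1 70.5 -4 -6 0.07;1 70.5 -4 -6 0.07;1 70.5 -4 -6 0.07;1 70.5 -4 -6 0.07;1 70.5 -4 -6 0.07;1 70.5 -4 -6 0.07;1 70.5 -4 -6 0.07;1 70.5 -4 -6 0.07;1 70.5 -4 -6 0.07;1 70.5 -4 -6 0.07;1 70.5 -4 -6 0.07;1 70.5 -4 -6 0.07;1 70.5 -4 -6 0.07;1 70.5 -4 -6 0.07;1 70.5 -4 -6 0.07;1 70.5 -4 -6 0.07;1 70.5 -4 -6 0.07;1 70.5 -4 -6 0.07;1 70.5 -4 -6 0.07")

```text
time: 11.1
tool_pos: [0.4691, 0.3595, 0.1928]
ee_rot: [-3.139, 0.003, 1.465]
wrist_force: [-1.5, -0.9, -0.1]
width: 0.0005
```

Run:
```python
from h import *
obs(); shot('wrist','w5')
```

```text
t 11.1 pos [0.4691 0.3595 0.1928] rot [-3.139e+00  3.000e-03  1.465e+00] F [-1.5 -0.9 -0.1] w 0.0005 q [ 0.56  0.18  1.29 -0.    1.67  0.66]
```

View pics/w5.png

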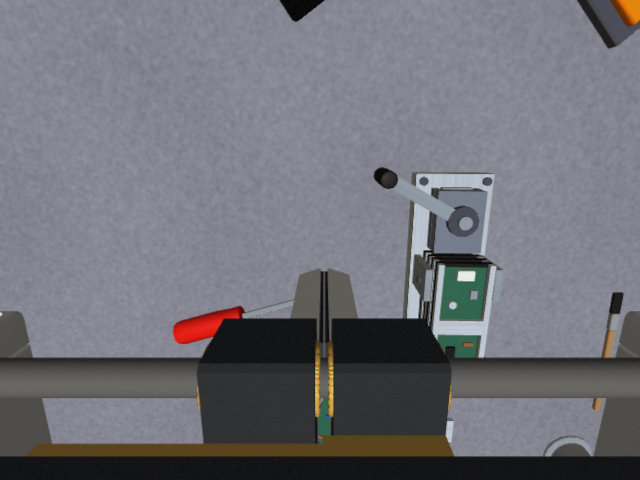

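Run:
```python
from h import *
P=lambda u,v,z=None:(pt('wrist','w5',u,v,z)*1000).round(1)
print('knob',P(391,180,.088),P(391,180),P(381,173,.052))
print('pivot',P(465,221),P(465,221,.07),P(465,221,.06))
print('bar',P(462,327),P(462,327,.068))
print('corners base',P(418,175,.0),P(492,175,.0),P(418,175),P(492,175))
print('knob top depth map');d=np.load('pics/w5.npz')['d'];print(d[168:190:3,372:402:4].round(3))
```

```text
knob [522.9 397.7  88. ] [522.6 397.9  90. ] [520.7 400.2  52. ]
pivot [590.2 351.5  56.5] [585.3 355.   70. ] [589.  352.4  60. ]
bar [582.7 255.3  67.2] [582.5 255.8  68. ]
corners base [564.6 389.1   0. ] [637.9 381.4   0. ] [559.9 391.4  19.4] [629.5 384.   19.2]
knob top depth map
[[0.366 0.367 0.309 0.301 0.366 0.366 0.365 0.366]
 [0.368 0.31  0.294 0.28  0.28  0.28  0.367 0.367]
 [0.368 0.302 0.286 0.279 0.279 0.278 0.367 0.368]
 [0.368 0.299 0.281 0.279 0.278 0.279 0.279 0.369]
 [0.369 0.305 0.281 0.279 0.281 0.281 0.28  0.319]
 [0.369 0.    0.283 0.281 0.28  0.282 0.28  0.319]
 [0.372 0.371 0.37  0.282 0.28  0.282 0.32  0.32 ]
 [0.372 0.372 0.372 0.371 0.372 0.32  0.32  0.319]]
```

Run:
```python
from h import *
o=obs(); M=R.from_euler('xyz',o['ee_rot']).as_matrix()
for p in[(524,426,150),(524,426,58),(522.3,412.4,58),(512.9,393.5,58),(508.4,372.8,58),(509.2,351.7,58),(515.3,331.2,58),(517.7,325.7,58)]:
  print(p,(M.T@(np.array(p)/1000-o['tool_pos'])*100).round(2))
```

```text
t 11.15 pos [0.4695 0.3589 0.1934] rot [-3.140e+00  2.000e-03  1.464e+00] F [-0.7  0.1 -0.1] w 0.0003 q [ 0.56  0.18  1.29 -0.    1.67  0.66]
(524, 426, 150) [7.26 4.71 4.31]
(524, 426, 58) [ 7.28  4.73 13.51]
(522.3, 412.4, 58) [ 5.91  4.71 13.52]
(512.9, 393.5, 58) [ 3.93  3.98 13.52]
(508.4, 372.8, 58) [ 1.83  3.75 13.53]
(509.2, 351.7, 58) [-0.26  4.05 13.53]
(515.3, 331.2, 58) [-2.23  4.88 13.54]
(517.7, 325.7, 58) [-2.76  5.18 13.54]
```

Call:
servo_tool(series="1 4 2.5 2 0;1 7.3 4.7 4 0;1 7.3 4.7 8 0;1 7.3 4.7 12 0;1 7.3 4.7 13.5 0;1 7.3 4.7 13.5 0;1 7.3 4.7 13.5 0;1 6 4.7 13.5 0;1 5 4.3 13.5 0;1 4 4 13.5 0;1 3 3.8 13.5 0;1 1.9 3.8 13.5 0;1 0.8 3.8 13.5 0;1 -0.2 4 13.5 0;1 -1.2 4.4 13.5 0;1 -2.2 4.9 13.5 0;1 -2.2 4.9 13.5 0;1 -2.2 4.9 13.5 0")

```text
time: 12.65
tool_pos: [0.518, 0.334, 0.064]
ee_rot: [3.136, -0.005, 1.464]
wrist_force: [0.5, 3.1, 1.5]
width: 0.0006
```

Call:
servo_tool(series="1 -0.2 0.1 0.3 0;1 -0.4 0.2 0.3 0;1 -0.5 0.2 0.3 0;1 -0.6 0.3 0.3 0;1 -0.6 0.3 0.3 0")

```text
time: 13.07
tool_pos: [0.5196, 0.3327, 0.0604]
ee_rot: [3.138, -0.013, 1.466]
wrist_force: [-3.0, 13.5, 4.6]
width: 0.0005
```

Call:
servo_tool(series="1 -0.3 0.1 0 0;1 -0.4 0.2 0 0;1 -0.4 0.2 0 0")

```text
time: 13.32
tool_pos: [0.5196, 0.3324, 0.0605]
ee_rot: [3.141, -0.02, 1.467]
wrist_force: [-5.3, 21.3, 4.3]
width: 0.0003
```

Call:
servo_tool(series="1 2 -1 0 0;1 4 -1.5 0 0;1 6 -1.6 0 0;1 8 -1.4 0 0;1 10 -0.8 0 0;1 11 -0.7 0 0;1 11 -0.7 -4 0;1 11 -0.7 -8 0;1 9 2 -12 0;1 5 2 -13 0;1 2 2 -13 0;1 2 2 -13 0")

```text
time: 14.32
tool_pos: [0.5438, 0.3344, 0.1901]
ee_rot: [3.137, 0.002, 1.459]
wrist_force: [-0.2, 0.3, 0.5]
width: 0.0006
```

Run:
```python
from h import *
obs(); shot('top','top2')
a=cv2.imread('pics/top2.png'); cv2.imwrite('pics/c5.png',cv2.resize(a[200:280,105:290],None,fx=4.3,fy=4.3,interpolation=cv2.INTER_CUBIC))
goto(.557,.05,.16,np.radians(-6.2))
```

```text
t 14.32 pos [0.5438 0.3344 0.1901] rot [3.137e+00 2.000e-03 1.459e+00] F [-0.2  0.3  0.5] w 0.0006 q [ 0.47  0.29  1.17 -0.    1.68  0.58]
t 14.37 pos [0.5432 0.337  0.1888] rot [3.139 0.    1.46 ] F [-0.7 -0.3  0.2] w 0.0006 q [ 0.47  0.29  1.17 -0.    1.68  0.58]
shift [-28.37   4.53   2.9 ] turn -0.003
```

Call:
servo_tool(series="-1 -4 2 1 0;-1 -8 4 1 0;-1 -12 4.5 1 0;-1 -16 4.5 1 0;-1 -20 4.5 1 0;-1 -21.5 4.5 1 0;-1 -21.5 4.5 1 0;-1 -21.5 4.5 1 0;-1 -21.5 4.5 1 0")

```text
time: 15.12
tool_pos: [0.5642, 0.123, 0.1766]
ee_rot: [-3.141, -0.001, 1.466]
wrist_force: [-0.7, 0.9, -0.7]
width: 0.0568
```

Run:
```python
from h import *
obs(); shot('wrist','w6')
goto(.573,.166,.022,np.radians(-6.2))
```

```text
t 15.12 pos [0.5642 0.123  0.1766] rot [-3.141e+00 -1.000e-03  1.466e+00] F [-0.7  0.9 -0.7] w 0.0568 q [0.12 0.16 1.35 0.   1.63 0.22]
t 15.17 pos [0.5642 0.1234 0.1766] rot [-3.141e+00 -1.000e-03  1.467e+00] F [-0.6 -0.6  0.3] w 0.061 q [0.12 0.16 1.35 0.   1.63 0.22]
shift [ 4.32  0.44 15.46] turn 0.004
```

View pics/w6.png

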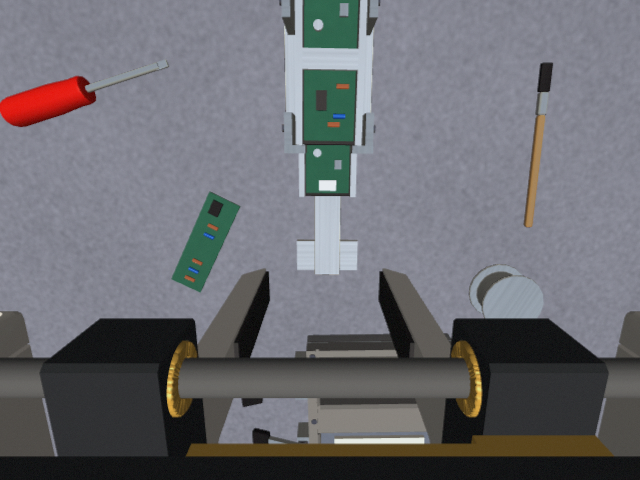

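Run:
```python
from h import *
P=lambda u,v,z=None:(pt('wrist','w6',u,v,z)*1000).round(1)
print('front L,R',P(301,195,.032),P(355,194,.032),'mid',P(328,185),'tongue',P(328,205),P(327,265),'bar',P(329,59,.068))
e=P(328,194.5,.032); x=np.array([.107,.994]); g=e[:2]+15*x
print(g); goto(g[0]/1000,g[1]/1000,.022,np.radians(-6.2))
```

```text
front L,R [545.3 152.   32. ] [592.7 147.9  32. ] mid [569.9 158.2  31.2] tongue [568.  138.6  19.9] [561.1  80.7  19.6] bar [579.9 251.9  68. ]
[570.705 164.91 ]
t 15.17 pos [0.5642 0.1234 0.1766] rot [-3.141e+00 -1.000e-03  1.467e+00] F [-0.6 -0.6  0.3] w 0.061 q [0.12 0.16 1.35 0.   1.63 0.22]
shift [ 4.19  0.22 15.46] turn 0.004
```

Call:
servo_tool(series="-1 2 0.25 2 0;-1 4.2 0.25 5 0;-1 4.2 0.25 8 0;-1 4.2 0.25 11 0;-1 4.2 0.25 13 0;-1 4.2 0.25 14.5 0;-1 4.2 0.25 15.4 0;-1 4.2 0.25 15.4 0;-1 4.2 0.25 15.4 0;1 4.2 0.25 15.4 0;1 4.2 0.25 15.4 0;1 4.2 0.25 15.4 0;1 4.2 0.25 15.4 0;1 4.2 0.25 15.4 0;1 4.2 0.25 15.4 0;1 4.2 0.25 15.4 0")

```text
time: 16.5
tool_pos: [0.5712, 0.1633, 0.0232]
ee_rot: [3.141, -0.0, 1.465]
wrist_force: [-0.3, 0.1, 0.8]
width: 0.0506
```

Call:
servo_tool(series="1 -1 0 0 0;1 -2 0 0 0;1 -3 0 0 0;1 -4 0 0 0;1 -5 0 0 0;1 -6 0 0 0;1 -7 0 0 0;1 -8 0 0 0;1 -8.6 0 0 0;1 -8.6 0 0 0;1 -8.6 0 0 0")

```text
time: 17.42
tool_pos: [0.562, 0.0764, 0.0231]
ee_rot: [3.141, 0.002, 1.464]
wrist_force: [0.6, -1.9, 2.1]
width: 0.0497
```

Call:
servo_tool(series="-0.4 0 0 0 0;-0.4 0 0 0 0;-0.4 0 0 0 0;-0.4 0 0 -0.2 0;-0.4 2 0 -0.4 0;-0.4 4 0 -0.4 0;-0.4 4.5 0 -0.4 0;-0.4 4.5 0 -0.4 0;-0.4 4.5 0 -0.4 0;1 4.5 0 -0.4 0;1 4.5 0 -0.4 0;1 4.5 0 -0.4 0;1 4.5 0 -0.4 0;1 4.5 0 -0.4 0")

```text
time: 18.58
tool_pos: [0.5667, 0.122, 0.0269]
ee_rot: [-3.141, 0.0, 1.464]
wrist_force: [0.7, 0.1, -0.5]
width: 0.0491
```

Run:
```python
from h import *
obs(); shot('wrist','w7')
```

```text
t 18.58 pos [0.5667 0.122  0.0269] rot [-3.141  0.     1.464] F [ 0.7  0.1 -0.5] w 0.0491 q [ 0.11  0.25  1.54 -0.    1.35  0.22]
```

View pics/w7.png

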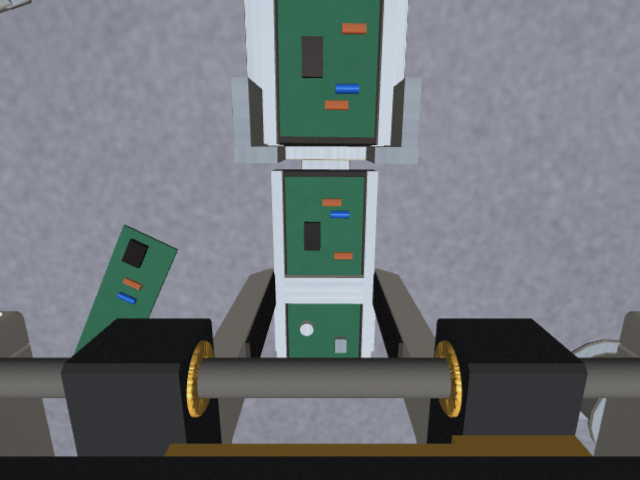

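Run:
```python
from h import *
b=pt('wrist','w7',325,290,.032); o=robot.get_obs(); x=np.array([.107,.994])
off=(b[:2]-o['tool_pos'][:2])@x; print('bar',b,'offset along carrier (mm)',off*1000)
goto(.6027,-.0454,.12,np.radians(85.1))
```

```text
bar [0.56576431 0.12173105 0.032     ] offset along carrier (mm) -0.46659568887228065
t 18.63 pos [0.5667 0.1221 0.0269] rot [-3.142  0.     1.464] F [ 0.6 -0.7  0.2] w 0.0495 q [ 0.11  0.25  1.54 -0.    1.35  0.22]
shift [-16.27   5.36  -9.3 ] turn 1.55
```

Call:
servo_tool(series="1 0 0 -0.5 0;1 0 0 -2 0;1 0 0 -5 0;1 0 0 -8 0;1 0 0 -10 0;1 0 0 -10 0;1 0 0 -10 0")

```text
time: 19.22
tool_pos: [0.5675, 0.1228, 0.1283]
ee_rot: [3.139, -0.001, 1.465]
wrist_force: [0.5, -0.1, -1.7]
width: 0.0493
```

Call:
servo_tool(series="1 -2 0.5 0 -0.12;1 -4 1 0 -0.24;1 -6 1.5 0 -0.36;1 -8 2 0 -0.48;1 -10 2.5 0 -0.6;1 -12 3 0 -0.72;1 -14 4 0 -0.84;1 -16.3 5.4 0 -0.96;1 -16.3 5.4 0 -1.08;1 -16.3 5.4 0 -1.2;1 -16.3 5.4 0 -1.32;1 -16.3 5.4 0 -1.44;1 -16.3 5.4 0 -1.56;1 -16.3 5.4 0 -1.59;1 -16.3 5.4 3 -1.59;1 -16.3 5.4 3 -1.59;1 -16.3 5.4 3 -1.59")

```text
time: 20.63
tool_pos: [0.6, -0.0447, 0.0923]
ee_rot: [3.141, -0.01, 3.055]
wrist_force: [0.3, -0.1, -0.7]
width: 0.0492
```

Run:
```python
from h import *
obs(); shot('wrist','w8'); goto(.6027,-.0454,.045,np.radians(85.1))
```

```text
t 20.63 pos [ 0.6    -0.0447  0.0923] rot [ 3.141 -0.01   3.055] F [ 0.3 -0.1 -0.7] w 0.0492 q [-0.17  0.26  1.4   0.    1.49 -1.65]
t 20.68 pos [ 0.6015 -0.0449  0.0945] rot [ 3.141 -0.005  3.055] F [-0.2  0.8 -1.3] w 0.0494 q [-0.17  0.25  1.4   0.    1.49 -1.65]
shift [-0.15 -0.04  4.95] turn -0.001
```

View pics/w8.png

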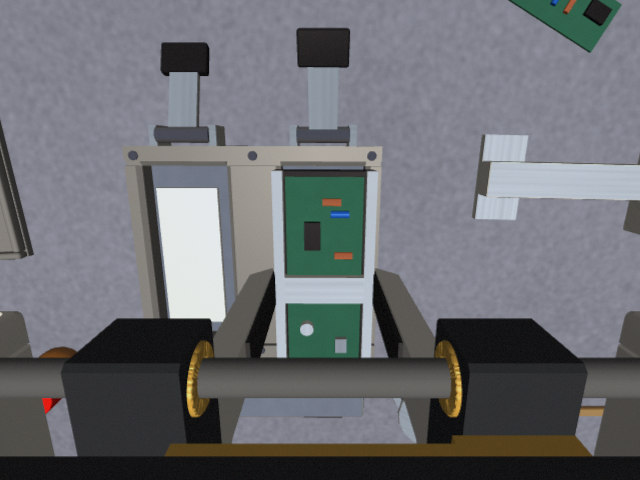

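Run:
```python
from h import *
P=lambda u,v,z:(pt('wrist','w8',u,v,z)*1000).round(1)
for p in((133,155.5),(252,155.5),(372,155.5)): print(P(*p,.032))
z=np.load('pics/w8.npz')['pos'][2]; print('bar',P(324.5,290,z+.005),'front mid',P(324.5,170,z+.005))
```

```text
[ 523.7 -159.8   32. ]
[530.2 -84.4  32. ]
[536.9  -8.3  32. ]
bar [598.9 -44.3  97.3] front mid [539.2 -39.1  97.3]
```

Call:
servo_tool(series="1 -0.2 -0.05 2 0;1 -0.2 -0.05 3.5 0;1 -0.2 -0.05 4.5 0;1 -0.2 -0.05 5 0;1 -0.2 -0.05 5.4 0;1 -0.2 -0.05 5.7 0;1 -0.2 -0.05 5.8 0;1 -0.2 -0.05 5.9 0;1 -0.2 -0.05 5.9 0;1 -0.2 -0.05 5.9 0")

```text
time: 21.52
tool_pos: [0.6055, -0.0459, 0.0386]
ee_rot: [3.142, 0.001, 3.055]
wrist_force: [0.4, -0.8, -1.5]
width: 0.0495
```

Call:
servo_tool(series="1 0 0 0.1 0;1 0 0 0.2 0;1 0 0 0.2 0;1 0 0 0.2 0")

```text
time: 21.85
tool_pos: [0.6051, -0.0459, 0.0359]
ee_rot: [3.141, -0.0, 3.055]
wrist_force: [-0.1, -0.2, -0.3]
width: 0.0491
```

Call:
servo_tool(series="1 0.1 0 0.1 0;1 0.1 0 0.1 0;0 0.1 0 0.1 0;-0.4 0.1 0 0.1 0;-0.4 0.1 0 0.1 0;-0.4 0.1 0 0.1 0;-0.4 0.1 0 -2 0;-0.4 0.1 0 -5 0;-0.4 0.1 0 -5 0;1 0.1 0 -5 0")

```text
time: 22.68
tool_pos: [0.606, -0.0461, 0.0888]
ee_rot: [-3.141, 0.006, 3.055]
wrist_force: [0.9, -0.1, -0.5]
width: 0.0621
```

Run:
```python
from h import *
obs(); shot('wrist','w9')
d=np.load('pics/w9.npz')['d']
for v in(150,165,175,185,200,220,240,250,260,270,280,290): print(v,[(pt('wrist','w9',u,v)*1000).round(1).tolist() for u in(300,324)])
```

```text
t 22.68 pos [ 0.606  -0.0461  0.0888] rot [-3.141  0.006  3.055] F [ 0.9 -0.1 -0.5] w 0.0621 q [-0.17  0.26  1.41  0.    1.47 -1.65]
150 [[536.4, -55.0, 30.8], [537.7, -40.1, 31.2]]
165 [[545.7, -56.2, 27.5], [547.1, -40.9, 27.8]]
175 [[552.1, -56.9, 27.4], [553.4, -41.4, 27.7]]
185 [[558.5, -57.5, 27.4], [559.6, -42.0, 29.5]]
200 [[568.2, -58.5, 27.5], [569.6, -42.8, 27.5]]
220 [[581.6, -59.9, 27.3], [583.0, -44.0, 27.2]]
240 [[594.6, -61.1, 30.1], [596.0, -45.1, 29.9]]
250 [[601.1, -61.7, 31.6], [602.6, -45.7, 31.3]]
260 [[608.2, -62.4, 31.2], [609.6, -46.3, 31.2]]
270 [[616.8, -63.6, 27.1], [618.0, -47.1, 27.5]]
280 [[624.0, -64.3, 27.4], [625.5, -47.7, 27.4]]
290 [[631.5, -65.1, 27.3], [632.9, -48.4, 27.4]]
```

Call:
servo_tool(series="1 0.2 0 0 0;1 0.2 0 0 0;1 0.2 0 0 0;1 0.2 0 0 0;1 0.2 0 2 0;1 0.2 0 4 0;1 0.2 0 5 0;1 0.2 0 5.4 0;1 0.2 0 5.6 0;1 0.2 0 5.8 0;1 0.2 0 5.9 0;1 0.2 0 5.9 0")

```text
time: 23.73
tool_pos: [0.6027, -0.0458, 0.0321]
ee_rot: [-3.141, 0.002, 3.055]
wrist_force: [-7.9, 1.2, 18.8]
width: 0.0002
```

Call:
servo_tool(series="1 0 0 -4 0;1 0 0 -8 0;1 0 0 -12 0;1 1 3 -16 0.12;1 2 7 -16 0.24;1 3 11 -16 0.36;1 4 15 -16 0.48;1 5 19 -16 0.6;1 6 23 -16 0.72;1 7 27 -16 0.84;1 8 31 -16 0.96;1 9 35 -16 1.08;1 10 39 -16 1.2;1 11 43 -16 1.32;1 11.9 46.3 -16 1.44;1 11.9 46.3 -16 1.56;1 11.9 46.3 -16 1.59;1 11.9 46.3 -16 1.59;1 11.9 46.3 -16 1.59")

```text
time: 25.32
tool_pos: [0.5236, 0.426, 0.1867]
ee_rot: [-3.141, 0.001, 1.466]
wrist_force: [-0.1, -0.6, 0.2]
width: 0.0009
```

Run:
```python
from h import *
obs(); shot('top','top3')
o=obs(); M=R.from_euler('xyz',o['ee_rot']).as_matrix()
for p in[(524,426,150),(524,426,58),(522.3,412.4,58),(512.9,393.5,58),(508.4,372.8,58),(509.2,351.7,58),(515.3,331.2,58),(517.7,325.7,58)]:
  print(p,(M.T@(np.array(p)/1000-o['tool_pos'])*100).round(2))
for u,v in((388,179),): pass
shot('wrist','w10')
# knob check: highest blob near the predicted knob
c=calibration('wrist'); K=pt('wrist','w10',320,100); 
d=np.load('pics/w10.npz')['d']; vs,us=np.mgrid[0:300:2,0:640:2]
o_,_,_=ray('wrist','w10',0,0)
P=np.array([pt('wrist','w10',u,v) for u,v in zip(us.ravel(),vs.ravel()) if v>0 and u>0])
m=(P[:,2]>.08)&(P[:,2]<.098)&(np.hypot(P[:,0]-.55,P[:,1]-.36)<.13); print('knob pts',m.sum(),np.median(P[m],0) if m.any() else '')
m=(np.hypot(P[:,0]-.58,P[:,1]-.24)<.02)&(P[:,2]>.03)&(P[:,2]<.1); print('stack z',np.percentile(P[m,2],[5,50,95]) if m.any() else '')
```

```text
t 25.32 pos [0.5236 0.426  0.1867] rot [-3.141e+00  1.000e-03  1.466e+00] F [-0.1 -0.6  0.2] w 0.0009 q [ 0.6   0.37  1.06 -0.    1.7   0.7 ]
t 25.37 pos [0.5239 0.4255 0.1869] rot [-3.141  0.     1.465] F [-0.   0.8 -0.1] w 0.0002 q [ 0.6   0.37  1.06 -0.    1.7   0.7 ]
(524, 426, 150) [0.05 0.01 3.69]
(524, 426, 58) [5.000e-02 1.000e-02 1.289e+01]
(522.3, 412.4, 58) [-1.320e+00 -1.000e-02  1.289e+01]
(512.9, 393.5, 58) [-3.3  -0.75 12.89]
(508.4, 372.8, 58) [-5.4  -0.98 12.89]
(509.2, 351.7, 58) [-7.49 -0.68 12.89]
(515.3, 331.2, 58) [-9.47  0.14 12.89]
(517.7, 325.7, 58) [-9.99  0.44 12.89]Traceback (most recent call last):
  File "<stdin>", line 12, in <module>
  File "h.py", line 15, in pt
    o,r,d=ray(n,f,u,v)
          ~~~^^^^^^^^^
  File "h.py", line 7, in ray
    z=np.load(f'pics/{f}.npz'); c=calibration(n)
                                  ~~~~~~~~~~~^^^
ValueError: time passes only in moves, steps and waits
```

```bash
cat >> h.py <<'E'
def cloud(n,f):
    o,_,d=ray(n,f,0,0); o0,rx,_=ray(n,f,1,0); _,ry,_=ray(n,f,0,1); _,r0,_=ray(n,f,0,0)
    v,u=np.mgrid[0:480,0:640]; r=r0+u[...,None]*(rx-r0)+v[...,None]*(ry-r0)
    return o+r*d[...,None]
E
python3 - <<'E'
from h import *
P=cloud('wrist','w10').reshape(-1,3)
m=(P[:,2]>.08)&(P[:,2]<.098)&(np.hypot(P[:,0]-.55,P[:,1]-.36)<.13); print('knob pts',m.sum(),np.median(P[m],0) if m.any() else '')
P=cloud('top','top3').reshape(-1,3)
m=(P[:,2]>.08)&(P[:,2]<.098)&(np.hypot(P[:,0]-.53,P[:,1]-.36)<.06); print('knob pts top',m.sum(),np.median(P[m],0) if m.any() else '')
P=cloud('wrist','w10').reshape(-1,3)
m=(np.hypot(P[:,0]-.582,P[:,1]-.255)<.006)&(P[:,2]>.02)&(P[:,2]<.1); print('bar z',np.median(P[m,2]) if m.any() else '')
E
```

```text
knob pts 131 [0.52105786 0.40305412 0.08851771]
knob pts top 48 [0.52105074 0.39629682 0.09005861]
bar z
```

Lever is back at rest. I'll repeat the same push.

Call:
servo_tool(series="1 0.1 0 4 0;1 0.1 0 8 0;1 0.1 0 11.5 0;1 0.1 0 13 0;1 0.1 0 13.1 0;1 0.1 0 13.1 0;1 -1.3 0 13.1 0;1 -2.3 -0.4 13.1 0;1 -3.3 -0.7 13.1 0;1 -4.3 -0.9 13.1 0;1 -5.4 -1 13.1 0;1 -6.5 -0.9 13.1 0;1 -7.5 -0.7 13.1 0;1 -8.5 -0.3 13.1 0;1 -9.5 0.1 13.1 0;1 -10 0.4 13.1 0;1 -10.2 0.5 13.1 0;1 -10.2 0.5 13.1 0")

```text
time: 26.92
tool_pos: [0.5156, 0.3326, 0.0601]
ee_rot: [-3.138, -0.018, 1.467]
wrist_force: [-8.7, 17.2, 0.8]
width: 0.0004
```

Call:
servo_tool(series="1 -0.3 0.2 0 0;1 -0.5 0.3 0 0;1 -0.5 0.3 0 0;1 -0.5 0.3 0 0")

```text
time: 27.25
tool_pos: [0.5157, 0.3323, 0.0602]
ee_rot: [-3.134, -0.026, 1.469]
wrist_force: [-13.3, 26.2, -0.2]
width: 0.0005
```

Call:
servo_tool(series="1 2.5 -1.4 0 0;1 4.5 -1.9 0 0;1 6.5 -1.8 0 0;1 8.5 -1.5 0 0;1 10.5 -1 0 0;1 11.5 -1 0 0;1 11.5 -1 -4 0;1 11.5 -1 -8 0;1 9 2 -12 0;-1 5 4 -12 0;-1 1 6 -12 0;-1 -3 7 -12 0;-1 -7 7 -12 0;-1 -11 7 -12 0;-1 -15 7 -12 0;-1 -19 7 -12 0;-1 -20 7 -12 0;-1 -20 7 -12 0;-1 -20 7 -12 0")

```text
time: 28.83
tool_pos: [0.5694, 0.1112, 0.1784]
ee_rot: [3.138, -0.001, 1.462]
wrist_force: [0.5, 0.1, 0.1]
width: 0.0635
```

Run:
```python
from h import *
obs(); shot('wrist','w11'); P=cloud('wrist','w11')
m=(np.abs(P[...,2]-.0315)<.003)&(np.abs(P[...,0]-.57)<.03)&(P[...,1]>.1)&(P[...,1]<.19)
q=P[m]; x=np.array([.107,.994]);n=np.array([.994,-.107]); c=np.array([.5826,.2554])
a=(q[:,:2]-c)@x; b=(q[:,:2]-c)@n; print(m.sum(),'along',a.min()*1e3,np.percentile(a,2)*1e3,a.max()*1e3,'across',np.percentile(b,[1,99])*1e3)
s=c+x*(-.0905)+n*np.mean(np.percentile(b,[1,99])); print(s)
m=(np.abs(P[...,1]-.215)<.01)&(np.abs(P[...,0]-.577)<.01); print('stack z',np.percentile(P[m][:,2],[5,50,95]))
goto(s[0],s[1],.022,np.radians(-6.1))
```

```text
t 28.83 pos [0.5694 0.1112 0.1784] rot [ 3.138e+00 -1.000e-03  1.462e+00] F [0.5 0.1 0.1] w 0.0635 q [0.09 0.16 1.35 0.   1.63 0.2 ]
973 along -107.60759146421864 -106.51034757275515 -65.033237428273 across [-27.2457827   22.38335769]
[0.57049987 0.16570314]
stack z [0.0504886  0.05185567 0.05541258]
t 28.88 pos [0.5694 0.1124 0.1779] rot [ 3.139e+00 -1.000e-03  1.464e+00] F [-0.9 -0.2 -0.8] w 0.0676 q [0.1  0.16 1.35 0.   1.63 0.2 ]
shift [ 5.29 -0.51 15.6 ] turn -0.0
```

Call:
servo_tool(series="-1 2 -0.5 2 0;-1 5.3 -0.5 5 0;-1 5.3 -0.5 8 0;-1 5.3 -0.5 11 0;-1 5.3 -0.5 13 0;-1 5.3 -0.5 14.5 0;-1 5.3 -0.5 15.5 0;-1 5.3 -0.5 15.5 0;-1 5.3 -0.5 15.5 0;1 5.3 -0.5 15.5 0;1 5.3 -0.5 15.5 0;1 5.3 -0.5 15.5 0;1 5.3 -0.5 15.5 0;1 5.3 -0.5 15.5 0;1 5.3 -0.5 15.5 0;1 5.3 -0.5 15.5 0")

```text
time: 30.22
tool_pos: [0.5699, 0.1655, 0.0213]
ee_rot: [3.14, -0.0, 1.465]
wrist_force: [0.9, -0.5, 0.4]
width: 0.0507
```

Call:
servo_tool(series="1 -1 0 0 0;1 -2 0 0 0;1 -3 0 0 0;1 -4 0 0 0;1 -5 0 0 0;1 -6 0 0 0;1 -7 0 0 0;1 -8 0 0 0;1 -8.6 0 0 0;1 -8.6 0 0 0;1 -8.6 0 0 0")

```text
time: 31.13
tool_pos: [0.5604, 0.0781, 0.0212]
ee_rot: [3.141, 0.003, 1.464]
wrist_force: [-0.7, -2.8, 4.1]
width: 0.05
```

Call:
servo_tool(series="-0.4 0 0 0 0;-0.4 0 0 0 0;-0.4 0 0 0 0;-0.4 0 0 -0.3 0;-0.4 2 0 -0.6 0;-0.4 4 0 -0.6 0;-0.4 4.4 0 -0.6 0;-0.4 4.4 0 -0.6 0;-0.4 4.4 0 -0.6 0;1 4.4 0 -0.6 0;1 4.4 0 -0.6 0;1 4.4 0 -0.6 0;1 4.4 0 -0.6 0;1 4.4 0 -0.6 0")

```text
time: 32.3
tool_pos: [0.565, 0.1233, 0.0269]
ee_rot: [-3.142, 0.0, 1.464]
wrist_force: [-0.2, 0.1, -0.7]
width: 0.0493
```

Run:
```python
from h import *
o=obs(); shot('wrist','w12'); P=cloud('wrist','w12')
x=np.array([.107,.994]);n=np.array([.994,-.107]);d=P[...,:2]-o['tool_pos'][:2]
a=d@x;b=d@n
m=(np.abs(P[...,2]-.0315)<.002)&(np.abs(b)<.012)&(a>-.02)&(a<.03); print('bar along',np.percentile(a[m]*1e3,[3,97]),m.sum())
m=(np.abs(P[...,2]-.0315)<.003)&(np.abs(b)>.019)&(np.abs(b)<.028)&(a>.02)&(a<.075); print('rail end',np.percentile(a[m]*1e3,[99]))
goto(.603,-.0454,.12,np.radians(85.1))
goto(.5953,-.1349,.12,np.radians(85.1))
```

```text
t 32.3 pos [0.565  0.1233 0.0269] rot [-3.142  0.     1.464] F [-0.2  0.1 -0.7] w 0.0493 q [ 0.12  0.25  1.55 -0.    1.35  0.22]
bar along [-18.60982617  28.05248016] 1578
rail end [69.53800383]
t 32.35 pos [0.5649 0.1234 0.0269] rot [-3.141  0.     1.464] F [ 0.4 -0.3 -0.4] w 0.0496 q [ 0.12  0.25  1.55 -0.    1.35  0.22]
shift [-16.38   5.58  -9.31] turn 1.55
t 32.35 pos [0.5649 0.1234 0.0269] rot [-3.141  0.     1.464] F [ 0.4 -0.3 -0.4] w 0.0496 q [ 0.12  0.25  1.55 -0.    1.35  0.22]
shift [-25.37   5.76  -9.3 ] turn 1.55
```

Call:
servo_tool(series="1 0 0 -0.5 0;1 0 0 -2 0;1 0 0 -5 0;1 0 0 -8 0;1 0 0 -10 0;1 0 0 -10 0;1 0 0 -10 0")

```text
time: 32.93
tool_pos: [0.5657, 0.1241, 0.1282]
ee_rot: [3.139, -0.001, 1.465]
wrist_force: [0.5, -0.2, -1.5]
width: 0.0496
```

Call:
servo_tool(series="1 -2 0.5 0 -0.12;1 -4 1 0 -0.24;1 -6 1.5 0 -0.36;1 -8 2 0 -0.48;1 -10 2.5 0 -0.6;1 -12 3 0 -0.72;1 -15 4 0 -0.84;1 -18 5 0 -0.96;1 -21 5.4 0 -1.08;1 -24 5.7 0 -1.2;1 -25.4 5.8 0 -1.32;1 -25.4 5.8 0 -1.44;1 -25.4 5.8 0 -1.56;1 -25.4 5.8 0 -1.59;1 -25.4 5.8 3 -1.59;1 -25.4 5.8 3 -1.59;1 -25.4 5.8 3 -1.59")

```text
time: 34.35
tool_pos: [0.5928, -0.1339, 0.0923]
ee_rot: [3.139, -0.009, 3.055]
wrist_force: [-0.2, 0.4, -1.2]
width: 0.0494
```

Run:
```python
from h import *
obs(); shot('wrist','w13'); goto(.5953,-.1349,.045,np.radians(85.1))
```

```text
t 34.35 pos [ 0.5928 -0.1339  0.0923] rot [ 3.139 -0.009  3.055] F [-0.2  0.4 -1.2] w 0.0494 q [-0.32  0.27  1.39  0.    1.5  -1.8 ]
t 34.4 pos [ 0.5942 -0.1342  0.0944] rot [ 3.14  -0.005  3.055] F [ 0.3  0.1 -0.8] w 0.0493 q [-0.32  0.27  1.38  0.    1.5  -1.8 ]
shift [-0.15 -0.07  4.94] turn -0.001
```

View pics/w13.png

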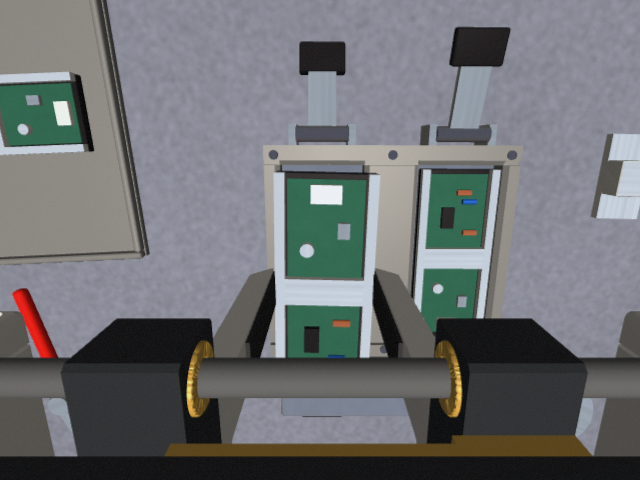

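Call:
servo_tool(series="1 -0.1 -0.07 2 0;1 -0.1 -0.07 3.5 0;1 -0.1 -0.07 4.5 0;1 -0.1 -0.07 5 0;1 -0.1 -0.07 5.4 0;1 -0.1 -0.07 5.7 0;1 -0.1 -0.07 5.9 0;1 -0.1 -0.07 6 0;1 -0.1 -0.07 6 0;1 -0.1 -0.07 6 0;1 -0.1 -0.07 6 0;1 -0.1 -0.07 6 0")

```text
time: 35.4
tool_pos: [0.597, -0.1357, 0.0374]
ee_rot: [-3.141, 0.001, 3.055]
wrist_force: [-0.1, 0.0, -1.4]
width: 0.0493
```

Call:
servo_tool(series="1 0.13 0.05 0.1 0;1 0.13 0.05 0.15 0;1 0.13 0.05 0.2 0;0 0.13 0.05 0.2 0;-0.4 0.13 0.05 0.2 0;-0.4 0.13 0.05 0.2 0;-0.4 0.13 0.05 0.2 0;-0.4 0.13 0.05 -2 0;-0.4 0.13 0.05 -5 0;-0.4 0.13 0.05 -5 0;1 0.13 0.05 -5 0")

```text
time: 36.32
tool_pos: [0.5972, -0.1355, 0.0892]
ee_rot: [-3.141, 0.005, 3.055]
wrist_force: [0.4, 0.3, 0.1]
width: 0.0617
```

```bash
cat > chk.py <<'E'
from h import *
import sys
def prof(n,f,c,name):
    P=cloud(n,f); x=np.array([.9964,-.0854]); y=np.array([.0854,.9964]); d=P[...,:2]-np.array(c); a=d@x;b=d@y
    def z(m): return (np.round(np.percentile(P[m][:,2]*1e3,[20,50,80]),1).tolist(),int(m.sum())) if m.any() else None
    print(name,'bar',z((abs(a)<.005)&(abs(b)<.022)))
    for s in(-1,1): print('  rail y',s,*[z((abs(b-s*.0225)<.0012)&(abs(a-k)<.008)) for k in(-.045,-.02,.02,.045)])
    m=(P[...,2]>.028)&(abs(b)<.012)&(abs(a)<.02)
    ends=(abs(b)<.02)&(P[...,2]>.02)&(P[...,2]<.05)
    print('  rim',z((abs(b)<.02)&(abs(a+.068)<.003)), z((abs(a)<.03)&(abs(abs(b)-.034)<.003)&(abs(P[...,2]-.032)<.01)))
E
python3 - <<'E'
from chk import *
obs(); shot('wrist','w14'); prof('wrist','w14',(.5953,-.1349),'R'); prof('wrist','w14',(.603,-.0453),'L')
E
```

```text
t 36.32 pos [ 0.5972 -0.1355  0.0892] rot [-3.141  0.005  3.055] F [0.4 0.3 0.1] w 0.0617 q [-0.32  0.27  1.39  0.    1.47 -1.8 ]
R bar ([39.8, 40.4, 41.0], 994)
  rail y -1 ([39.9, 40.5, 41.1], 98) ([202.4, 204.3, 221.2], 915) ([39.8, 40.5, 40.9], 85) ([39.6, 40.4, 40.8], 91)
  rail y 1 ([40.0, 40.4, 41.2], 98) ([202.6, 212.5, 221.0], 1010) ([39.8, 40.2, 40.8], 84) ([39.7, 40.2, 40.8], 67)
  rim ([30.8, 31.5, 32.0], 593) ([31.0, 31.5, 32.0], 1529)
L bar ([31.2, 32.0, 193.8], 1506)
  rail y -1 ([30.8, 31.4, 32.0], 97) ([31.0, 31.7, 32.2], 93) ([30.8, 31.4, 32.0], 75) None
  rail y 1 ([31.0, 31.7, 32.3], 93) ([31.2, 31.5, 32.3], 84) ([30.9, 31.5, 31.9], 69) ([30.8, 31.3, 31.9], 52)
  rim ([30.9, 31.4, 32.0], 642) ([30.9, 31.5, 32.0], 1316)
```

Right carrier lies level on the raised lifter (9 mm proud); left is flush. Pressing the right down.

Call:
servo_tool(series="1 0.1 0 0 0;1 0.15 0 0 0;1 0.15 0 0 0;1 0.15 0 0 0;1 0.15 0 2 0;1 0.15 0 4 0;1 0.15 0 4.7 0;1 0.15 0 5 0;1 0.15 0 5.3 0;1 0.15 0 5.6 0;1 0.15 0 5.8 0;1 0.15 0 6 0;1 0.15 0 6.1 0;1 0.15 0 6.1 0")

```text
time: 37.53
tool_pos: [0.5947, -0.1352, 0.032]
ee_rot: [-3.141, 0.003, 3.055]
wrist_force: [-7.5, 2.0, 21.4]
width: 0.0002
```

Call:
servo_tool(series="1 0 0 -3 0;1 0 0 -6 0;1 4 0 -10 0;1 8 1 -14 0;1 8 1 -15 0;1 8 1 -15 0;1 8 1 -15 0;1 8 1 -15 0")

```text
time: 38.2
tool_pos: [0.5151, -0.118, 0.1756]
ee_rot: [3.142, -0.0, 3.055]
wrist_force: [0.3, -0.3, -0.4]
width: 0.0006
```

Run:
```python
from chk import *
obs(); shot('wrist','w15'); prof('wrist','w15',(.5953,-.1349),'R'); prof('wrist','w15',(.603,-.0453),'L')
P=cloud('wrist','w15')
for n,c in(('padR',(.4654,-.1236)),('padL',(.473,-.0347))):
  m=np.hypot(P[...,0]-c[0],P[...,1]-c[1])<.006; print(n,np.median(P[m],0) if m.any() else None)
```

```text
t 38.2 pos [ 0.5151 -0.118   0.1756] rot [ 3.142 -0.     3.055] F [ 0.3 -0.3 -0.4] w 0.0006 q [-0.33  0.05  1.47  0.    1.62 -1.82]
R bar ([30.6, 31.0, 31.4], 9)
  rail y -1 ([30.7, 31.2, 32.0], 41) ([30.7, 31.1, 31.5], 36) None None
  rail y 1 ([30.9, 31.4, 31.9], 31) None None None
  rim ([30.8, 31.3, 31.9], 262) ([30.8, 31.2, 31.8], 261)
L bar ([30.7, 31.3, 31.8], 447)
  rail y -1 ([30.9, 31.4, 32.1], 45) ([30.9, 31.4, 32.0], 41) None None
  rail y 1 ([30.9, 31.5, 32.0], 45) ([30.9, 31.4, 31.9], 39) ([30.8, 31.3, 31.6], 16) None
  rim ([30.9, 31.5, 32.0], 265) ([30.8, 31.3, 31.9], 583)
padR [ 0.46529832 -0.12361772  0.04379734]
padL [ 0.47294804 -0.03461206  0.04409774]
```

View pics/w15.png

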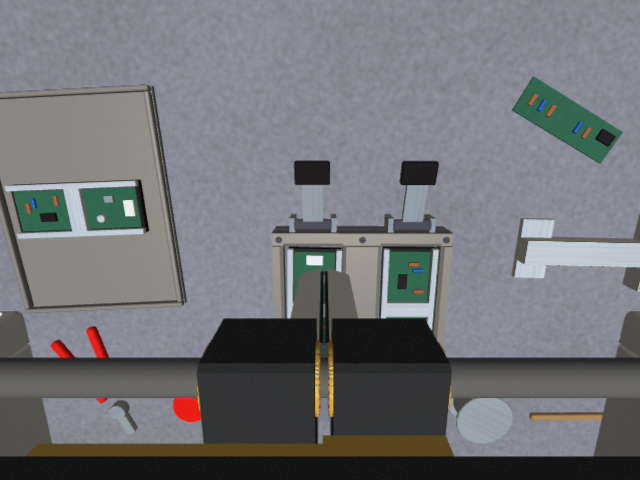

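Call:
servo_tool(series="1 4 0 -2 0;1 8 0 -4 0;1 12 0 -6 0;1 15 0 -6 0;1 15 0 -6 0;1 15 0 -6 0")

```text
time: 38.75
tool_pos: [0.3652, -0.105, 0.2353]
ee_rot: [3.141, 0.0, 3.054]
wrist_force: [0.7, -0.5, -0.8]
width: 0.0005
```

Run:
```python
from chk import *
obs(); shot('top','top4'); prof('top','top4',(.5953,-.1349),'R'); prof('top','top4',(.603,-.0453),'L')
P=cloud('top','top4')
m=np.hypot(P[...,0]-.582,P[...,1]-.255)<.006; print('stack bar z',np.median(P[m],0))
m=(P[...,2]>.08)&(P[...,2]<.098)&(np.hypot(P[...,0]-.53,P[...,1]-.36)<.06); print('knob',np.median(P[m],0) if m.any() else '')
```

```text
t 38.75 pos [ 0.3652 -0.105   0.2353] rot [3.141 0.    3.054] F [ 0.7 -0.5 -0.8] w 0.0005 q [-0.43 -0.3   1.67  0.    1.78 -1.91]
R bar ([31.2, 32.6, 34.9], 92)
  rail y -1 ([31.4, 32.1, 34.6], 7) ([31.3, 32.4, 34.1], 8) ([31.4, 32.3, 34.0], 9) ([31.5, 31.8, 32.5], 8)
  rail y 1 ([30.8, 32.8, 33.4], 7) ([32.0, 32.6, 33.8], 7) ([32.5, 33.2, 34.8], 8) ([31.3, 33.6, 34.4], 7)
  rim ([31.3, 32.3, 34.7], 52) ([30.6, 32.6, 34.0], 151)
L bar ([31.0, 32.7, 35.0], 96)
  rail y -1 ([32.1, 32.7, 33.5], 9) ([30.8, 31.7, 32.8], 8) ([30.5, 32.4, 32.7], 9) ([30.3, 31.2, 34.0], 7)
  rail y 1 ([31.1, 32.4, 33.4], 8) ([31.5, 33.0, 34.5], 7) ([31.7, 32.6, 33.7], 9) ([31.8, 33.4, 34.0], 8)
  rim ([31.0, 32.4, 34.0], 54) ([31.6, 33.0, 34.6], 153)
stack bar z [0.58205596 0.2543698  0.04400752]
knob [0.5210387  0.3962204  0.08973472]
```

View pics/top4.png

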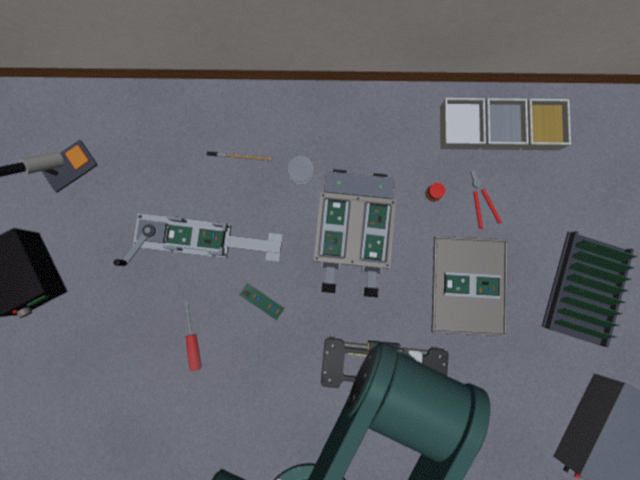

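```bash
python3 -c "
from bench import robot; print(robot.close_job())"
```

```text
the job is handed in; nothing more can be done
None
```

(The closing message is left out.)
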